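Close the food caddy and lock its handle

ROBOT

A 7-joint arm with a two-finger parallel gripper is mounted at the origin on the work surface. World frame = base frame: x ahead of the robot, y to its left, z up, the work surface at z = 0. Lengths are in m, angles in degrees, forces in N, time in s.
With the tool pointing down it reaches from about 0.425 to 0.875 m from the base axis. Payload 4.7 kg.
Tool frame: the origin (TCP) lies at the very end of the fingers, on their centre line; the grasp point (between the pads) lies 19 mm behind it; z points along the fingers, y is the line along which they close (so a half turn about z gives the same grasp; the last joint's range is limited). The gripper opens to 87 mm and grips with 3 to 60 N. Pads are 19 mm wide; open, the fingers measure 117 mm over their backs; the gripper's body (75 mm by 190 mm) begins 51 mm behind the grasp point.
Start: joints at [-66.629, 18.392, -4.016, 83.108, 1.295, 78.541, -3.26], TCP at [0.249, 0.6, 0.193] pointing down, gripper open.
Joint ranges: [-163.93, 163.93], [-17.29, 119.83], [-79.2, 71.16], [3.27, 140.29], [-89.18, 269.18], [5.43, 117.66], [-154.24, 154.24]. Speed limits (degrees/s): [147.25, 147.25, 180, 180, 180, 180, 180].

INTERFACE

Orientations are given as [roll, pitch, yaw] about the fixed x, y, z axes, in that order (R = Rz(yaw) Ry(pitch) Rx(roll)).
In Python, from cell import get_obs, read_camera, sign_off, silhouettes gives the robot as it stands.
- The arm moves only by the tool play_rows, never from a script. Its argument "steps" is a list that holds one entry, the list of rows, each a list of 7 numbers: the shift along the tool's x, y, z in m, then the turn, a rotation vector about the tool's x, y, z in rad, then the finger opening in m, from 0 to 0.087. A call has 1 to 12 rows; each row shifts and turns the commanded pose from where the row before left it, along the tool's axes as they then stand; what a row does not reach is not made up. A row lasts 1/10 s, in which the tool goes at most 50 mm and 8.59 degrees, less where a joint would pass 70% of its speed; a pose out of reach is approached as far as the arm can. A call is refused whole if a number of a shift passes 0.05 or a number of a turn 0.15, either way. A call with a gripper value outside its range is refused whole. The fingers move at their own pace and stop on an object; "force" is the grip in N (left out, the last holds). Time passes only in rows, so rows that do not move let the fingers close. It gives the time, the measured TCP pose, the force, the opening and the grip force at its end, in the units of the state.
- get_obs(): the state, without advancing time (a new reading comes with each control period).
- read_camera(name): name is "scene" or "top" or "wrist"; returns a dict with "frame" (480x640x3 uint8, red, green, blue), "intrinsics" (3x3 intrinsics, pixels), "view" (4x4, takes a point from world to camera coordinates). Camera axes: x right, y up, looking along -z (the intrinsics and any distortion apply to the point x, -y, -z); pixel columns grow to the right and rows downward; lengths in m; the calibration is good to about 2 mm. A picture is of the moment at which its call begins. There is no depth.
- sign_off(): hands the job in; it is judged then, once.
Trained networks look in the newest picture that a camera, given by its name, has taken for a name from the list of things; names that differ only in an ending like _2 or _b are one class to them, and where a whole thing is asked for, a point or a joint stands for the part that bears it (a point fixed in the world has none). Each returns a list of dicts, best first, with "p" (0 to 1); they miss things now and then, are a little off and sometimes report something else, mostly with a low value. They report only what shows in the picture. A call takes as long as a camera call.
- silhouettes(camera, name): "pixels" (480x640 bool, what is visible of it) and "extent" ([left, top, right, bottom] in pixels, round what is visible of it).
The state is a dict: "time_s": time; "qpos": joint angles; "joint_velocities": joint speeds; "effort": joint torques, N m; "tool_pos": TCP position; "tool_rot": TCP orientation; "force": force on the tool from outside, world axes, zero at the start; "wrist_torque": the same for the moment, N m; "grip_width": finger opening in m; "grasp_force": force on a finger pad.
Only numpy, scipy, OpenCV 4.12 (cv2) and the standard library are available. Lean on these libraries where they do the work, as an engineer would, in place of code of your own. Each camera call takes 0.05 s, during which the arm holds its last target. There are 200 camera calls.

TASK

Get the steel food caddy on the counter ready to be carried: first shut its lid fully, and then, with the lid shut, swing the carrying handle from the back over the lid to the front and all the way down until its bar sits home in the two forks of the catch. Let go of it, and leave the mug, the spice jar, the wooden spoon and the bowl around it standing where they are.

Things in the scene. Friction and masses are not known exactly. Their poses are not given: they have to be found in the camera images.
- caddy: Open rectangular bin of brushed steel, fixed to the counter: 140 mm (its x) by 180 mm (its y) by 122 mm tall, walls 4 mm. Origin under the centre of its bottom, z up. Its -x side is the front, roughly towards the robot; the lid is hinged at the back (+x) rim, the handle on the two y sides.
- lid (a joint): Lid angle: 0 = shut flat on the rim, grows as it opens upward and backward (at most 1.2 rad). It has a stiff hinge and stays where it is left; about 1 to 3 N down at its free edge closes it.
- lid_edge (a point): Middle of the lid's front (free) edge on its upper (outer) face, 140 mm from the hinge. Lid: plain steel plate 140 x 180 mm, 6 mm thick, no knob (a darker panel, 1.5 mm proud, is only to be seen). Two tongues 16 mm wide, 9 mm thick, 35 mm either side of the middle, reach 25 mm past the edge. Axes: x back to the hinge, z out of the upper face.
- lid_hinge (a point): Middle of the lid's hinge line, which runs along the caddy's y; at x = 70, z = 122 mm on the caddy, the underside of the lid.
- bail (a joint): Handle angle: 0 = resting in the catch at the front (hard stop), grows as the handle swings up over the lid and to the back (2.45 at most). Stiff pivots: it stays where it is left; about 1 to 3 N at the bar moves it.
- bail_grip (a point): Middle of the handle's cross bar, on its axis. The handle is a U of 10 mm round steel bar: two side arms, 100 mm either side of the caddy's middle, and a 200 mm cross bar along the caddy's y with a wooden sleeve 14 mm thick, 100 mm long, about its middle. The bar moves on a circle of 117 mm radius about the pivots and clears the shut lid.
- bail_hinge (a point): Midpoint between the handle's two side pivots, at x = 25, z = 100 mm on the caddy; the axis is the caddy's y.
- catch (a point): Where the bar's middle lies when home: x -85, z 140 mm on the caddy, 12 mm above the shut lid, 15 mm in front of it, 9 mm above its tongues. The catch is two upward-open steel forks on the front wall, 70 mm either side of the middle, 8 mm wide, slots 18 mm wide, tines up to z 152 mm. In the middle fingertips have room before and behind the bar.
- mug: Bystander: white mug 80 mm across, 85 mm tall; origin at the middle of its underside.
- jar: Bystander: glass spice jar with steel cap, 60 mm across, 90 mm tall; origin at the middle of its underside.
- spoon: Bystander: wooden spoon lying flat, 240 mm long; origin at the middle of its underside.
- bowl: Bystander: terracotta bowl 130 mm across, 55 mm tall; origin at the middle of its underside.

How it is judged:
By the outcome, as a careful person would: the job done as asked, in the order asked, and still so for the second after the job is handed in, with the robot touching nothing.
It also fails if it takes over 51 s, if anything falls off the work surface, if the arm or the gripper's body presses on something with over 40 N, if the wrist force passes 120 N, or if a joint passes its speed limit or range.

## Working session

There is one attempt and no reset: what is moved stays moved. The work goes in short steps, Python scripts to look and compute and a tool call to move; the robot and the scene stay as the last step left them, time stands still between calls to the robot, and variables do not carry over. Pictures are saved under pics/ and viewed, at most 10 in all, crops included, and the job is handed in when it is done.

Besides the shell and the picture viewer there is one more tool, called after "Emit:" in YAML: its name, and indented under it one key for each argument. play_rows: Moves the arm, as the interface text tells. Its arguments: {"type":"object","properties":{"steps":{"type":"array","items":{"type":"array","items":{"type":"array","items":{"type":"number"}}}},"force":{"type":"number"}},"required":["steps"]}

```bash
mkdir -p pics; ls
cat > h.py <<'E'
import numpy as np,cv2
from cell import *
def cam(n):
    c=read_camera(n); return c
def proj(c,P):
    P=np.atleast_2d(P); V=np.array(c['view']);K=np.array(c['intrinsics'])
    q=P@V[:3,:3].T+V[:3,3]; q=q*[1,-1,-1]; u=q@K.T; return u[:,:2]/u[:,2:]
E
python3 - <<'E'
from h import *
o=get_obs();print(o)
for n in("scene","top"):
    c=cam(n);im=c['frame'][...,::-1].copy();print(n,c.keys(),c['intrinsics'],np.round(c['view'],3).tolist())
    cv2.imwrite(f'pics/{n}0.png',im)
    for k in("caddy","lid","bail","mug","jar","spoon","bowl"):
        for s in silhouettes(n,k)[:2]: 
            ys,xs=np.nonzero(s['pixels']);print(k,round(s['p'],2),s['extent'],xs.mean().round(),ys.mean().round())
E
```

```text
pics
{'time_s': 0.0, 'qpos': array([-66.62997961,  18.44055918,  -4.0146915 ,  83.17565337,
         1.29607443,  78.54113585,  -3.25827676]), 'joint_velocities': array([-0.12571149, -0.057397  , -0.01179218,  0.02321115, -0.10134654,
       -0.07696749,  0.02486926]), 'effort': array([ 1.02224032e-03, -4.91298151e+01, -4.03768541e-01, -3.12523162e+01,
       -6.40287506e-02,  4.41648276e-02,  2.24713913e-04]), 'tool_pos': array([0.24922295, 0.59965112, 0.19203789]), 'tool_rot': array([-1.79887953e+02,  7.11444261e-03,  1.57440894e+02]), 'force': array([ 0.34489141, -0.11156501, -0.40886903]), 'wrist_torque': array([-0.04798747,  0.00361727,  0.01091368]), 'grasp_force': 0.0, 'grip_width': 0.08729344424521776}
scene dict_keys(['frame', 'intrinsics', 'view']) [[600.06292582   0.         318.61602705]
 [  0.         600.06292582 240.4940467 ]
 [  0.           0.           1.        ]] [[-0.879, 0.477, -0.009, 0.481], [-0.335, -0.604, 0.724, 0.175], [0.339, 0.639, 0.69, -1.592], [0.0, 0.0, 0.0, 1.0]]
caddy 0.83 [287.4, 160.5, 411.2, 308.9] 347.0 237.0
caddy 0.38 [300.2, 162.3, 378.6, 26
[... 360 characters left out ...]
.0 315.0
bowl 0.71 [226.2, 245.0, 284.2, 296.0] 252.0 270.0
top dict_keys(['frame', 'intrinsics', 'view']) [[447.58817049   0.         322.26923083]
 [  0.         447.58817049 240.43683602]
 [  0.           0.           1.        ]] [[0.01, -1.0, 0.006, 0.068], [0.999, 0.01, 0.042, -0.619], [-0.042, 0.006, 0.999, -0.956], [0.0, 0.0, 0.0, 1.0]]
caddy 0.64 [252.3, 235.4, 372.7, 343.4] 309.0 279.0
lid 0.62 [252.8, 244.8, 364.4, 305.4] 309.0 272.0
bail 0.75 [249.0, 229.2, 369.7, 275.1] 310.0 241.0
mug 0.6 [151.8, 252.6, 210.2, 294.8] 186.0 272.0
jar 0.64 [400.4, 275.6, 435.7, 301.1] 417.0 289.0
spoon 0.65 [310.2, 152.9, 371.9, 216.2] 340.0 186.0
bowl 0.6 [309.2, 153.9, 371.4, 219.1] 340.0 186.0
```

View pics/scene0.png

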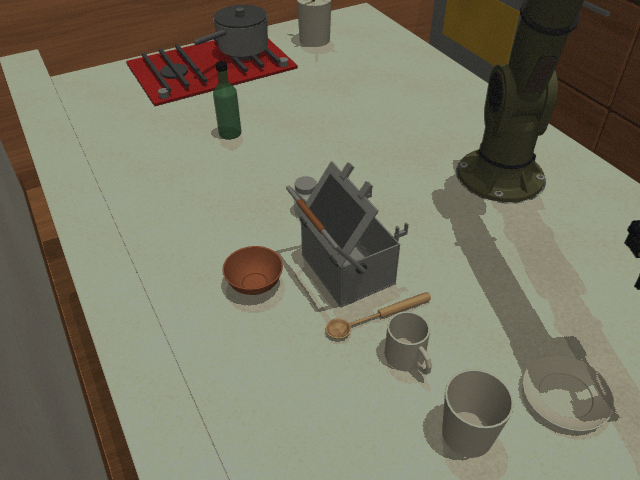

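View pics/top0.png

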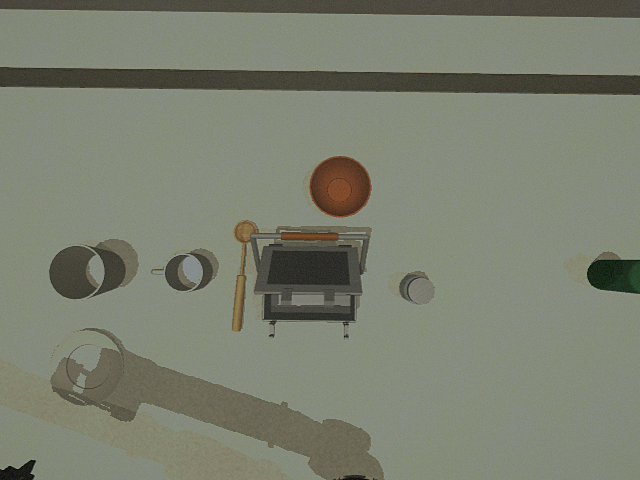

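Run:
```python
import cv2,numpy as np
t=cv2.imread('pics/top0.png')[222:347,238:382];s=cv2.imread('pics/scene0.png')[150:315,275:420]
t=cv2.resize(t,None,fx=2.75,fy=2.75*1,interpolation=2);s=cv2.resize(s,None,fx=2.75,fy=2.75,interpolation=2)
im=np.zeros((460,800,3),np.uint8);im[:t.shape[0],:t.shape[1]]=t;im[:s.shape[0],400:400+s.shape[1]]=s[:,:400]
cv2.imwrite('pics/z.png',im)
```

```text
(no output)
```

View pics/z.png

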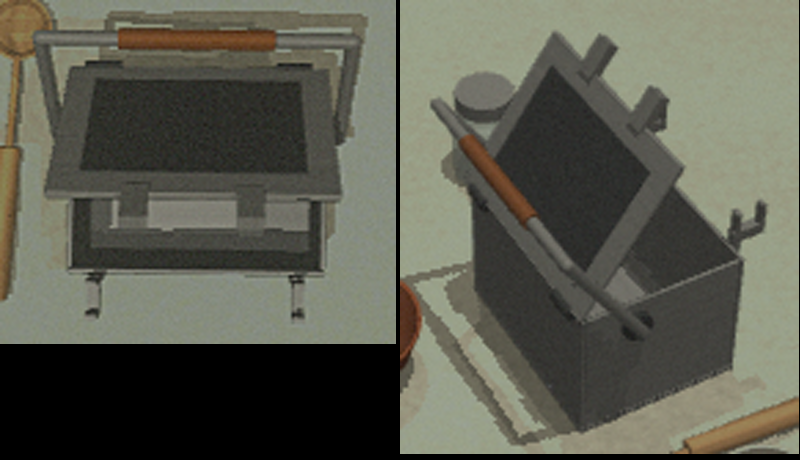

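```bash
cat >> h.py <<'E'
from scipy.spatial.transform import Rotation as R
def cad(p,P):
    c,s=np.cos(p[2]),np.sin(p[2]);P=np.atleast_2d(P)/1000.
    return np.c_[p[0]+c*P[:,0]-s*P[:,1],p[1]+s*P[:,0]+c*P[:,1],P[:,2]]
def lidp(a,d,y,h=6):  # distance from hinge, height over underside
    return [70-d*np.cos(a)+h*np.sin(a),y,122+d*np.sin(a)+h*np.cos(a)]
B0=np.arctan2(40,-110)
def bail(b,y,r=117.05):
    t=B0-b; return [25+r*np.cos(t),y,100+r*np.sin(t)]
E
cat > fit.py <<'E'
from h import *
from scipy.optimize import least_squares
T=read_camera('top');S=read_camera('scene')
def model(p):
    L,b=p[3],p[4]
    t=[[-70,90,122],[-70,-90,122],bail(b,50),bail(b,-50),lidp(L,140,90),lidp(L,140,-90)]
    s=[[70,90,122],[-70,90,122],[70,90,0],[-70,90,0],bail(b,-50),bail(b,50),lidp(L,140,-90),lidp(L,140,90)]
    return np.r_[proj(T,cad(p,t)),proj(S,cad(p,s))]
t=np.array([[70,271],[323,270],[118,39],[274,41],[47,191],[341,190]])/2.75+[238,222]
s=np.array([[183,320],[341,258],[183,430],[333,369],[62,140],[132,220],[157,33],[284,168]])/2.75+[275,150]
m=np.r_[t,s]
r=least_squares(lambda p:(model(p)-m).ravel(),[.6,.1,0,.9,2.2],loss='soft_l1')
print(r.x.round(4));print((model(r.x)-m).round(1).tolist())
p=r.x
for n,q in(('lid_edge',lidp(p[3],140,0)),('hinge',[70,0,122]),('grip',bail(p[4],0)),('catch',[-85,0,140])):print(n,cad(p,q).round(4))
E
python3 fit.py
```

```text
[0.5304 0.0997 0.0091 0.9398 1.7903]
[[-1.7, 0.3], [0.7, 0.6], [-1.3, -0.3], [-0.9, -0.9], [-2.2, 1.1], [-0.1, 1.5], [-0.9, 0.7], [0.5, -1.0], [-1.8, 0.7], [-1.3, -1.2], [0.9, -0.5], [-0.4, -0.5], [-2.3, -1.8], [-1.0, -1.6]]
lid_edge [[0.5226 0.0996 0.2386]]
hinge [[0.6004 0.1003 0.122 ]]
grip [[0.6183 0.1005 0.1987]]
catch [[0.4454 0.0989 0.14  ]]
```

Emit:
play_rows:
  steps:
    - [[0,0,-0.042,0,0,-0.134,0],[0,0,-0.042,0,0,-0.134,0],[0,0,-0.042,0,0,-0.134,0],[-0.025,-0.0415,0,0,0,0,0],[-0.025,-0.0415,0,0,0,0,0],[-0.025,-0.0415,0,0,0,0,0],[-0.025,-0.0415,0,0,0,0,0],[-0.025,-0.0415,0,0,0,0,0],[-0.025,-0.0415,0,0,0,0,0],[-0.025,-0.0415,0,0,0,0,0],[-0.025,-0.0415,0,0,0,0,0],[-0.025,-0.0415,0,0,0,0,0]]

```text
time_s: 2.1
tool_pos: [0.4782, 0.2267, 0.3196]
tool_rot: [180.0, 0.0, -179.5]
force: [1.0, 1.1, -0.3]
grip_width: 0.0027
grasp_force: 0.0
```

Emit:
play_rows:
  steps:
    - [[-0.024,-0.042,0,0,0,0,0],[-0.024,-0.042,0,0,0,0,0],[-0.024,-0.0425,0,0,0,0,0],[0,0,0.04,0,0,0,0],[0,0,0.04,0,0,0,0],[0,0,0.005,0,0,0,0],[0,0,0,0,0,0,0]]

```text
time_s: 2.8
tool_pos: [0.5499, 0.1029, 0.2338]
tool_rot: [-180.0, -0.1, -179.5]
force: [0.3, 0.2, 1.4]
grip_width: 0.0002
grasp_force: 0.0
```

Run:
```python
from h import *
c=cam('wrist');s=cam('scene')
im=np.hstack([cv2.resize(c['frame'],(400,300)),cv2.resize(s['frame'][120:330,240:520],(400,300))])[...,::-1]
cv2.imwrite('pics/w1.png',im);V=np.array(c['view']);print(-V[:3,:3].T@V[:3,3])
p=[.5304,.0997,.0091,.9398,1.7903]
# predicted arc: front corner contact at d=112, tool centre 9.5 behind (world)
for a in np.arange(.94,-.01,-.1):
    q=cad(p,lidp(a,112,0))[0];print(round(a,2),(q[0]+.0095).round(4),q[2].round(4))
```

```text
[0.47118906 0.10378322 0.42602991]
0.94 0.5487 0.216
0.84 0.5396 0.2094
0.74 0.5312 0.202
0.64 0.5236 0.1937
0.54 0.5169 0.1847
0.44 0.5111 0.1751
0.34 0.5063 0.165
0.24 0.5025 0.1545
0.14 0.4998 0.1436
0.04 0.4982 0.1325
```

View pics/w1.png

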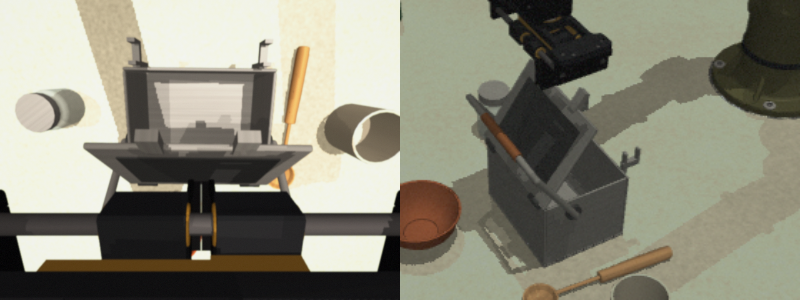

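Emit:
play_rows:
  steps:
    - [[0.001,0,0.011,0,0,0,0],[0,0,0.011,0,0,0,0],[0.009,0,0.0066,0,0,0,0],[0.0084,0,0.0074,0,0,0,0],[0.0076,0,0.0083,0,0,0,0],[0.0067,0,0.009,0,0,0,0],[0.0058,0,0.0096,0,0,0,0],[0.0048,0,0.0101,0,0,0,0]]

```text
time_s: 3.7
tool_pos: [0.5066, 0.1025, 0.1605]
tool_rot: [180.0, 0.0, -179.5]
force: [0.2, -0.4, 1.7]
grip_width: 0.0011
grasp_force: 0.7
```

Emit:
play_rows:
  steps:
    - [[0.0038,0,0.0105,0,0,0,0],[0.0027,0,0.0109,0,0,0,0],[0.0016,0,0.0105,0,0,0,0],[0,0,0.002,0,0,0,0],[0,0,0,0,0,0,0]]

```text
time_s: 4.2
tool_pos: [0.4989, 0.1021, 0.1266]
tool_rot: [-180.0, -0.1, -179.5]
force: [0.6, 1.2, 0.1]
grip_width: 0.0006
grasp_force: 0.0
```

Emit:
play_rows:
  steps:
    - [[0,0,0.002,0,0,0,0],[0,0,0.002,0,0,0,0],[0,0,0,0,0,0,0]]

```text
time_s: 4.5
tool_pos: [0.4994, 0.1023, 0.1234]
tool_rot: [180.0, 0.0, -179.5]
force: [-0.8, 0.7, -0.2]
grip_width: 0.0005
grasp_force: 0.2
```

Run:
```python
from h import *
c=cam('wrist');s=cam('scene')
im=np.hstack([cv2.resize(c['frame'],(400,300)),cv2.resize(s['frame'][120:330,240:520],(400,300))])[...,::-1]
cv2.imwrite('pics/w2.png',im);print(get_obs()['force'])
```

```text
[0.29522178 0.13699892 0.02858484]
```

View pics/w2.png

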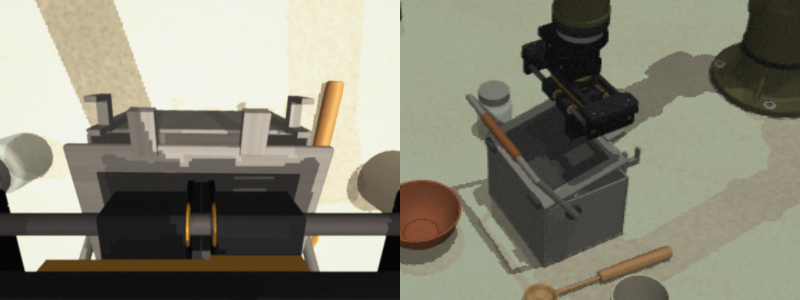

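Run:
```python
from h import *
c=cam('wrist');s=cam('scene')
p=[.5304,.0997,.0091]
print('rim',proj(c,cad(p,[[-70,90,122],[-70,-90,122]])).round().tolist())
for a in(0,.05,.1,.2,.3): print(a,proj(c,cad(p,[lidp(a,140,90),lidp(a,140,-90)])).round().tolist(),proj(s,cad(p,[lidp(a,140,90),lidp(a,140,-90)])).round().tolist())
for n in('wrist','scene'):
    for d in silhouettes(n,'lid')[:1]: print(n,d['p'],d['extent'])
im=np.vstack([c['frame'][130:330,80:560],s['frame'][150:280,290:430].repeat(3,0).repeat(3,1)[:,:420]] if 0 else [cv2.resize(c['frame'][130:330,80:560],(640,266)),cv2.resize(s['frame'][170:280,290:450],(640,330))[:330]])[...,::-1]
cv2.imwrite('pics/w3.png',im)
```

```text
rim [[495.0, 209.0], [130.0, 209.0]]
0 [[500.0, 211.0], [124.0, 212.0]] [[400.0, 241.0], [354.0, 192.0]]
0.05 [[506.0, 215.0], [117.0, 216.0]] [[400.0, 238.0], [354.0, 190.0]]
0.1 [[513.0, 221.0], [109.0, 221.0]] [[400.0, 236.0], [354.0, 188.0]]
0.2 [[527.0, 235.0], [94.0, 235.0]] [[399.0, 231.0], [353.0, 183.0]]
0.3 [[543.0, 254.0], [76.0, 255.0]] [[398.0, 227.0], [351.0, 179.0]]
wrist 0.71 [101.0, 172.2, 536.8, 415.6]
scene 0.91 [301.0, 191.4, 397.5, 267.0]
```

View pics/w3.png

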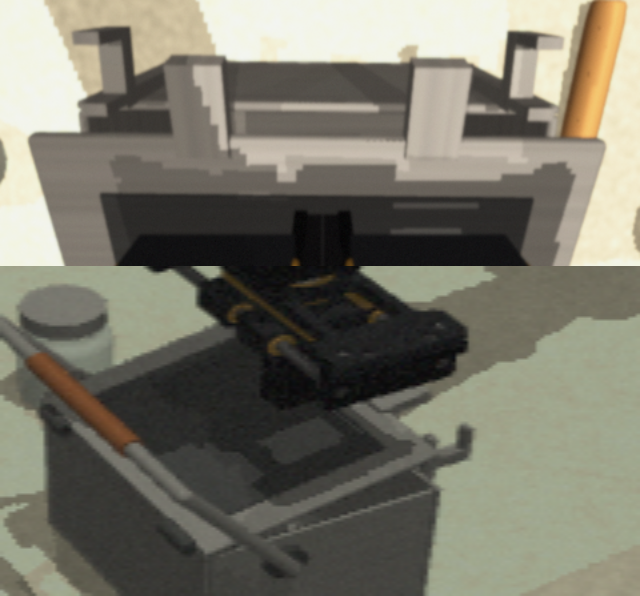

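Run:
```python
from h import *
c=cam('wrist');s=cam('scene');o=get_obs();print(o['tool_pos'],o['force'],o['wrist_torque'],o['qpos'].round(1))
x,y,z=o['tool_pos']
for h in(0,.02,.03,.05): print(h,proj(c,[[x-.0095,y-.015,z+h],[x-.0095,y+.015,z+h]]).round().tolist(),proj(s,[[x,y,z+h]]).round().tolist())
```

```text
[0.49929038 0.1023263  0.12337692] [-0.20223391 -0.24325768 -0.71723783] [ 0.04003174 -0.03289127  0.03127019] [-31.1   3.8  17.3 108.7  -1.2  67.6  77.1]
0 [[289.0, 266.0], [348.0, 266.0]] [[361.0, 224.0]]
0.02 [[286.0, 281.0], [350.0, 281.0]] [[361.0, 217.0]]
0.03 [[284.0, 289.0], [352.0, 290.0]] [[361.0, 213.0]]
0.05 [[279.0, 310.0], [356.0, 310.0]] [[362.0, 206.0]]
```

Emit:
play_rows:
  steps:
    - [[0,0,-0.01,0,0,0,0],[0,0,-0.01,0,0,0,0],[0,0,-0.01,0,0,0,0],[0,0,-0.01,0,0,0,0],[0,0,-0.01,0,0,0,0],[0,0,0,0,0,0,0]]

```text
time_s: 5.5
tool_pos: [0.5003, 0.1026, 0.1753]
tool_rot: [179.9, 0.2, -179.5]
force: [-0.1, -0.2, -0.2]
grip_width: 0.0007
grasp_force: 0.0
```

```bash
cat > ang.py <<'E'
from h import *
c=cam('wrist');s=cam('scene');o=get_obs();print(o['tool_pos'],o['force'])
p=[.5304,.0997,.0091]
for a in(0,.03,.06,.1,.2,.3,.4,.6): print(a,proj(c,cad(p,[lidp(a,140,90),lidp(a,140,-90)])).round().tolist(),proj(s,cad(p,[lidp(a,140,90),lidp(a,140,-90)])).round().tolist())
for n in('wrist','scene'):
    for d in silhouettes(n,'lid')[:1]: print(n,d['p'],d['extent'])
E
python3 ang.py
python3 - <<'E'
from h import *
c=cam('wrist');s=cam('scene')
im=np.hstack([cv2.resize(c['frame'],(400,300)),cv2.resize(s['frame'][120:330,240:520],(400,300))])[...,::-1]
cv2.imwrite('pics/w4.png',im)
E
```

```text
[0.49923044 0.10236362 0.17351578] [ 0.06546672 -0.60807682 -0.04946285]
0 [[462.0, 191.0], [164.0, 192.0]] [[400.0, 241.0], [354.0, 192.0]]
0.03 [[465.0, 193.0], [161.0, 194.0]] [[400.0, 239.0], [354.0, 191.0]]
0.06 [[467.0, 195.0], [158.0, 195.0]] [[400.0, 238.0], [354.0, 190.0]]
0.1 [[471.0, 198.0], [155.0, 198.0]] [[400.0, 236.0], [354.0, 188.0]]
0.2 [[479.0, 207.0], [145.0, 208.0]] [[399.0, 231.0], [353.0, 183.0]]
0.3 [[488.0, 220.0], [135.0, 221.0]] [[398.0, 227.0], [351.0, 179.0]]
0.4 [[498.0, 238.0], [125.0, 238.0]] [[396.0, 223.0], [349.0, 175.0]]
0.6 [[517.0, 285.0], [104.0, 285.0]] [[391.0, 217.0], [344.0, 168.0]]
wrist 0.64 [151.1, 155.1, 484.8, 389.2]
scene 0.86 [301.7, 185.3, 400.1, 265.6]
```

View pics/w4.png

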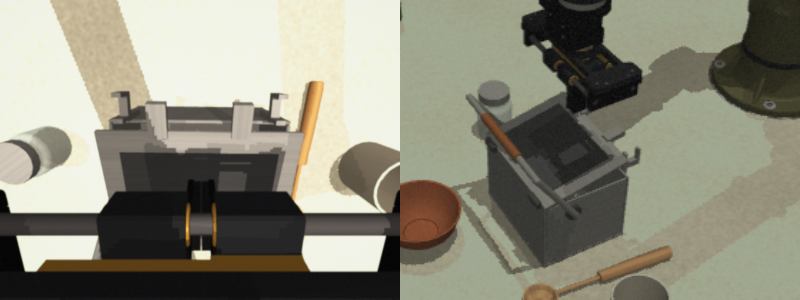

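Emit:
play_rows:
  steps:
    - [[0,0,0.02,0,0,0,0],[0,0,0.02,0,0,0,0],[0,0,0.01,0,0,0,0],[0,0,0.004,0,0,0,0],[0,0,0.004,0,0,0,0],[0,0,0,0,0,0,0]]

```text
time_s: 6.4
tool_pos: [0.4994, 0.1023, 0.1154]
tool_rot: [180.0, 0.0, -179.5]
force: [0.4, -0.2, 1.1]
grip_width: 0.0002
grasp_force: 0.0
```

```bash
python3 ang.py
```

```text
[0.49968598 0.10240149 0.11586845] [ 0.00973624 -0.33428103  0.09860894]
0 [[507.0, 215.0], [116.0, 215.0]] [[400.0, 241.0], [354.0, 192.0]]
0.03 [[511.0, 217.0], [111.0, 218.0]] [[400.0, 239.0], [354.0, 191.0]]
0.06 [[515.0, 220.0], [106.0, 221.0]] [[400.0, 238.0], [354.0, 190.0]]
0.1 [[521.0, 225.0], [100.0, 225.0]] [[400.0, 236.0], [354.0, 188.0]]
0.2 [[537.0, 240.0], [83.0, 240.0]] [[399.0, 231.0], [353.0, 183.0]]
0.3 [[554.0, 261.0], [64.0, 261.0]] [[398.0, 227.0], [351.0, 179.0]]
0.4 [[573.0, 288.0], [43.0, 289.0]] [[396.0, 223.0], [349.0, 175.0]]
0.6 [[613.0, 366.0], [-2.0, 367.0]] [[391.0, 217.0], [344.0, 168.0]]
wrist 0.62 [102.4, 161.8, 534.9, 416.5]
scene 0.76 [301.7, 193.1, 398.2, 267.7]
```

Emit:
play_rows:
  steps:
    - [[0,0,0.004,0,0,0,0],[0,0,0.004,0,0,0,0],[0,0,0.003,0,0,0,0],[0,0,0,0,0,0,0]]

```text
time_s: 7.0
tool_pos: [0.4989, 0.1022, 0.1036]
tool_rot: [-180.0, -0.0, -179.5]
force: [0.4, 0.3, 0.0]
grip_width: 0.0003
grasp_force: 0.0
```

```bash
python3 ang.py|grep -v '^0.[3-6]'
```

```text
[0.49911789 0.10213739 0.10404571] [-0.56300144  0.0480577   0.35427416]
0 [[519.0, 222.0], [103.0, 222.0]] [[400.0, 241.0], [354.0, 192.0]]
0.03 [[524.0, 225.0], [97.0, 225.0]] [[400.0, 239.0], [354.0, 191.0]]
0.06 [[529.0, 228.0], [92.0, 229.0]] [[400.0, 238.0], [354.0, 190.0]]
0.1 [[535.0, 233.0], [85.0, 234.0]] [[400.0, 236.0], [354.0, 188.0]]
0.2 [[554.0, 250.0], [65.0, 251.0]] [[399.0, 231.0], [353.0, 183.0]]
wrist 0.88 [106.0, 158.5, 529.9, 426.9]
scene 0.75 [298.8, 198.9, 396.2, 268.5]
```

Emit:
play_rows:
  steps:
    - [[0,0,0.002,0,0,0,0],[0,0,0.002,0,0,0,0],[0,0,0,0,0,0,0]]

```text
time_s: 7.5
tool_pos: [0.4991, 0.1022, 0.1]
tool_rot: [-180.0, 0.0, -179.5]
force: [-0.1, -0.2, -0.3]
grip_width: 0.0005
grasp_force: 0.0
```

Emit:
play_rows:
  steps:
    - [[0,0,0.0015,0,0,0,0],[0,0,0.0015,0,0,0,0],[0,0,0,0,0,0,0]]

```text
time_s: 7.8
tool_pos: [0.4992, 0.1023, 0.0989]
tool_rot: [180.0, 0.0, -179.5]
force: [-4.3, -0.8, 10.7]
grip_width: 0.0001
grasp_force: 5.5
```

```bash
python3 ang.py|grep -v '^0.[2-6]'
python3 - <<'E'
from h import *
c=cam('wrist');s=cam('scene')
im=np.vstack([cv2.resize(c['frame'][130:330,80:560],(640,266)),cv2.resize(s['frame'][170:280,290:450],(640,330))])[...,::-1]
cv2.imwrite('pics/w5.png',im)
E
```

```text
[0.49916571 0.10232346 0.09887499] [-5.07716004 -1.36668302 10.81339118]
0 [[525.0, 224.0], [96.0, 225.0]] [[400.0, 241.0], [354.0, 192.0]]
0.03 [[530.0, 227.0], [91.0, 228.0]] [[400.0, 239.0], [354.0, 191.0]]
0.06 [[535.0, 230.0], [85.0, 231.0]] [[400.0, 238.0], [354.0, 190.0]]
0.1 [[542.0, 236.0], [77.0, 236.0]] [[400.0, 236.0], [354.0, 188.0]]
wrist 0.96 [106.6, 156.9, 529.9, 431.5]
scene 0.94 [302.1, 202.5, 396.7, 264.2]
```

View pics/w5.png

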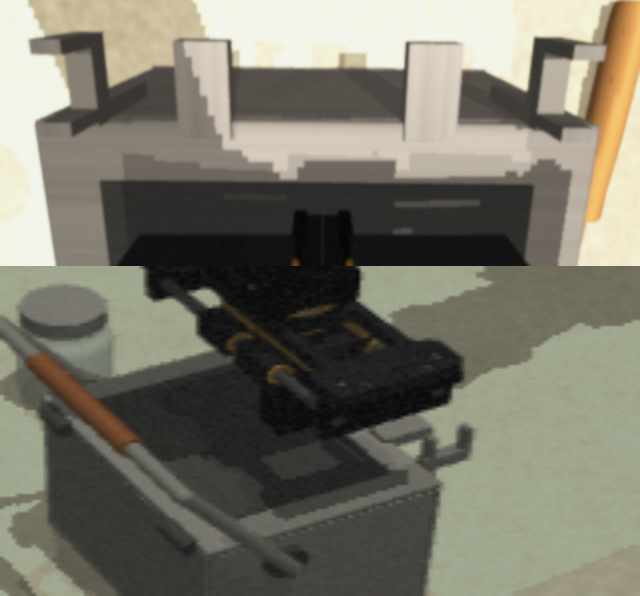

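Emit:
play_rows:
  steps:
    - [[0,0,-0.04,0,0,0,0],[0,0,-0.04,0,0,0,0],[0,0,-0.04,0,0,0,0],[0,0,0,0,0,0.131,0],[0,0,0,0,0,0.131,0],[0,0,0,0,0,0.131,0],[0,0,0,0,0,0.131,0],[0,0,0,0,0,0.131,0],[0,0,0,0,0,0.131,0],[0,0,0,0,0,0.131,0],[0,0,0,0,0,0.131,0.06],[0,0,0,0,0,0.131,0.06]]

```text
time_s: 9.3
tool_pos: [0.4991, 0.1022, 0.217]
tool_rot: [-180.0, 0.0, 112.6]
force: [-0.1, -0.3, 0.2]
grip_width: 0.0094
grasp_force: 0.0
```

Emit:
play_rows:
  steps:
    - [[0,0,0,0,0,0.131,0.06],[0,0,0,0,0,0.131,0.06],[0,0,0,0,0,0.131,0.06],[0,0.04,0,0,0,0,0.06],[0,0.04,0,0,0,0,0.06],[0,0.037,0,0,0,0,0.06],[0,0,0,0,0,0,0.06]]

```text
time_s: 10.0
tool_pos: [0.619, 0.1025, 0.2147]
tool_rot: [-179.9, 0.2, 90.3]
force: [-1.1, -0.6, -0.6]
grip_width: 0.0583
grasp_force: 0.0
```

```bash
python3 ang.py|grep -v '^0.[2-6]'
python3 - <<'E'
from h import *
c=cam('wrist');s=cam('scene')
im=np.hstack([cv2.resize(c['frame'],(400,300)),cv2.resize(s['frame'][120:330,240:520],(400,300))])[...,::-1]
cv2.imwrite('pics/w6.png',im)
p=[.5304,.0997,.0091]
for b in(1.7,1.79,1.88): print(b,proj(c,cad(p,[bail(b,50),bail(b,-50)])).round().tolist(),proj(s,cad(p,[bail(b,50),bail(b,-50)])).round().tolist())
o=get_obs();x,y,z=o['tool_pos'];print(o['tool_pos'],o['tool_rot'],o['qpos'].round(1))
print([proj(c,[[x+d,y,z+.03]]).round().tolist() for d in(-.03,0,.03)])
E
```

```text
[0.61589391 0.1028162  0.21597557] [-0.4917905  -0.86168879  0.21171387]
0 [[82.0, 114.0], [122.0, 352.0]] [[400.0, 241.0], [354.0, 192.0]]
0.03 [[79.0, 114.0], [120.0, 355.0]] [[400.0, 239.0], [354.0, 191.0]]
0.06 [[76.0, 113.0], [118.0, 358.0]] [[400.0, 238.0], [354.0, 190.0]]
0.1 [[71.0, 113.0], [115.0, 362.0]] [[400.0, 236.0], [354.0, 188.0]]
wrist 0.89 [52.6, 108.7, 297.8, 342.1]
scene 0.61 [300.4, 196.9, 399.1, 270.0]
1.7 [[309.0, 192.0], [311.0, 361.0]] [[327.0, 226.0], [302.0, 197.0]]
1.79 [[327.0, 191.0], [326.0, 356.0]] [[323.0, 230.0], [298.0, 200.0]]
1.88 [[342.0, 189.0], [340.0, 351.0]] [[319.0, 233.0], [295.0, 204.0]]
[0.61530797 0.10330335 0.21790926] [ 1.79974836e+02 -5.05975765e-02  9.04235617e+01] [-28.3  14.8  20.1  85.8  -5.2  80.2  -7.6]
[[[254.0, 313.0]], [[321.0, 314.0]], [[388.0, 314.0]]]
```

View pics/w6.png

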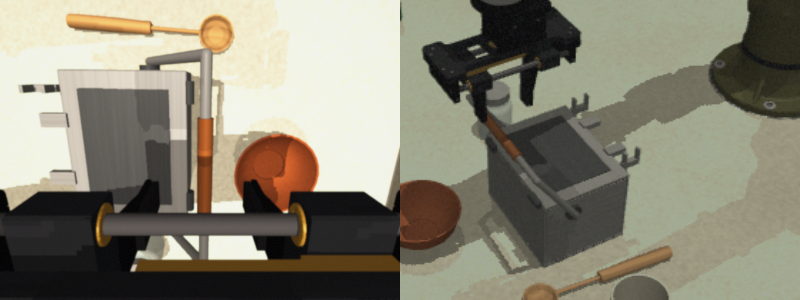

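Emit:
play_rows:
  steps:
    - [[0,0.002,0.02,0,0,0,0.06],[0,0,0.02,0,0,0,0.06],[0,0,0.017,0,0,0,0.06],[0,0,0,0,0,0,0.06],[0,0,0,0,0,0,0.008],[0,0,0,0,0,0,0.008],[0,0,0,0,0,0,0.008],[0,0,0,0,0,0,0.008],[0,0,0,0,0,0,0.008],[0,0,0,0,0,0,0.008]]
  force: 10

```text
time_s: 11.3
tool_pos: [0.6182, 0.1031, 0.1605]
tool_rot: [180.0, -0.0, 90.4]
force: [0.9, 0.6, -0.3]
grip_width: 0.02
grasp_force: 0.0
```

Emit:
play_rows:
  steps:
    - [[0,0,0,0,0,0,0.008],[0,0,0,0,0,0,0.008],[0,0,0,0,0,0,0.008]]

```text
time_s: 11.6
tool_pos: [0.6184, 0.1031, 0.1604]
tool_rot: [180.0, -0.0, 90.4]
force: [1.2, -0.2, -0.1]
grip_width: 0.0137
grasp_force: 10.0
```

Run:
```python
from h import *
p=[.5304,.0997,.0091];q0=None
for b in np.linspace(1.79,0,19):
    q=cad(p,bail(b,0))[0]
    if q0 is not None: print(round(b,2),q.round(4),((q-q0)[[0,2]]*1000).round(1))
    q0=q
```

```text
1.69 [0.6083 0.1004 0.2044] [-10.1   5.8]
1.59 [0.5976 0.1003 0.2092] [-10.6   4.7]
1.49 [0.5866 0.1002 0.2128] [-11.    3.7]
1.39 [0.5752 0.1001 0.2154] [-11.4   2.5]
1.29 [0.5637 0.1    0.2168] [-11.6   1.4]
1.19 [0.552  0.0999 0.217 ] [-11.6   0.2]
1.09 [0.5404 0.0998 0.2161] [-11.6  -0.9]
0.99 [0.529  0.0997 0.214 ] [-11.5  -2.1]
0.9 [0.5178 0.0996 0.2108] [-11.2  -3.2]
0.8 [0.507  0.0995 0.2066] [-10.8  -4.3]
0.7 [0.4966 0.0994 0.2012] [-10.3  -5.3]
0.6 [0.4869 0.0993 0.1949] [-9.8 -6.3]
0.5 [0.4778 0.0992 0.1876] [-9.1 -7.3]
0.4 [0.4695 0.0991 0.1795] [-8.3 -8.1]
0.3 [0.462  0.0991 0.1706] [-7.5 -8.9]
0.2 [0.4555 0.099  0.1609] [-6.5 -9.6]
0.1 [0.4499 0.099  0.1507] [ -5.6 -10.2]
0.0 [0.4454 0.0989 0.14  ] [ -4.5 -10.7]
```

Emit:
play_rows:
  steps:
    - [[0,-0.0101,-0.0058,0,0,0,0.008],[0,-0.0106,-0.0047,0,0,0,0.008],[0,-0.011,-0.0037,0,0,0,0.008],[0,-0.0114,-0.0025,0,0,0,0.008],[0,-0.0116,-0.0014,0,0,0,0.008],[0,-0.0116,-0.0002,0,0,0,0.008],[0,0,0,0,0,0,0.008]]

```text
time_s: 12.3
tool_pos: [0.5491, 0.1033, 0.1787]
tool_rot: [-179.8, -0.1, 90.5]
force: [-1.6, 1.8, 5.5]
grip_width: 0.0137
grasp_force: 10.0
```

Emit:
play_rows:
  steps:
    - [[0,-0.0116,0.0009,0,0,0,0.008],[0,-0.0115,0.0021,0,0,0,0.008],[0,-0.0112,0.0032,0,0,0,0.008],[0,-0.0108,0.0043,0,0,0,0.008],[0,-0.0103,0.0053,0,0,0,0.008],[0,-0.0098,0.0063,0,0,0,0.008],[0,0,0,0,0,0,0.008]]

```text
time_s: 13.0
tool_pos: [0.4838, 0.1023, 0.1548]
tool_rot: [-179.8, 0.0, 90.4]
force: [-0.1, 4.9, -0.5]
grip_width: 0.0134
grasp_force: 10.0
```

Emit:
play_rows:
  steps:
    - [[0,-0.0091,0.0073,0,0,0,0.008],[0,-0.0083,0.0081,0,0,0,0.008],[0,-0.0075,0.0089,0,0,0,0.008],[0,-0.0065,0.0096,0,0,0,0.008],[0,-0.0056,0.0102,0,0,0,0.008],[0,0,0,0,0,0,0.008]]

```text
time_s: 13.6
tool_pos: [0.4483, 0.1016, 0.1103]
tool_rot: [-179.9, 0.0, 90.4]
force: [2.4, 3.1, -2.9]
grip_width: 0.0133
grasp_force: 10.0
```

```bash
cat > ba.py <<'E'
from h import *
c=cam('wrist');s=cam('scene');t=cam('top')
p=[.5304,.0997,.0091]
for b in(0,.05,.1,.2,.3): print(b,[proj(k,cad(p,[bail(b,50),bail(b,-50)])).round().astype(int).tolist() for k in(c,s,t)],proj(c,cad(p,[bail(b,105),bail(b,-105)])).round().tolist())
for n in('wrist','scene','top'):
    for d in silhouettes(n,'bail')[:1]: print(n,d['p'],d['extent'])
for k,n in((c,'wrist'),(s,'scene'),(t,'top')):
    h=cv2.cvtColor(k['frame'],cv2.COLOR_RGB2HSV); m=(h[...,0]<12)&(h[...,1]>150)
    m=m.astype(np.uint8);N,_,st,ce=cv2.connectedComponentsWithStats(m)
    print(n,[(st[i].tolist(),ce[i].round(1).tolist()) for i in range(1,N) if 40<st[i][4]<6000])
E
python3 ba.py
```

```text
0 [[[313, 209], [315, 411]], [[395, 223], [369, 196]], [[282, 330], [336, 330]]] [[312.0, 65.0], [316.0, 499.0]]
0.05 [[[318, 212], [319, 419]], [[395, 221], [369, 194]], [[282, 330], [336, 330]]] [[318.0, 63.0], [320.0, 508.0]]
0.1 [[[324, 215], [324, 427]], [[394, 219], [368, 193]], [[281, 329], [336, 329]]] [[324.0, 60.0], [324.0, 518.0]]
0.2 [[[340, 221], [337, 445]], [[392, 217], [366, 190]], [[281, 326], [336, 326]]] [[342.0, 55.0], [336.0, 539.0]]
0.3 [[[360, 228], [354, 463]], [[390, 214], [363, 187]], [[281, 324], [336, 324]]] [[365.0, 50.0], [351.0, 560.0]]
wrist 0.66 [304.0, 52.6, 560.8, 416.9]
scene 0.58 [331.7, 194.2, 409.0, 272.9]
top 0.95 [248.7, 267.4, 365.9, 335.6]
wrist [([304, 206, 37, 135, 3410], [322.5, 283.4]), ([306, 377, 30, 37, 1013], [321.0, 395.0])]
scene [([127, 39, 170, 67, 3751], [204.0, 70.6]), ([148, 53, 20, 19, 173], [157.6, 60.9]), ([224, 246, 59, 49, 1881], [252.6, 268.7])]
top [([310, 158, 22, 28, 44], [318.6, 168.5]), ([317, 165, 46, 48, 805], [340.0, 188.0]), ([314, 202, 36, 15, 48], [330.3, 212.0])]
```

Emit:
play_rows:
  steps:
    - [[0,-0.0023,0.005,0,0,0,0.008],[0,-0.002,0.004,0,0,0,0.008],[0,0,0,0,0,0,0.008]]

```text
time_s: 14.2
tool_pos: [0.4453, 0.1016, 0.103]
tool_rot: [180.0, 0.0, 90.4]
force: [1.3, 1.7, -1.5]
grip_width: 0.0135
grasp_force: 10.0
```

```bash
python3 ba.py|egrep -v 'top|scene|^0.[2-3]'; python3 -c "
from h import *
print(get_obs()['force'],get_obs()['tool_pos'])"
```

```text
0 [[[321, 213], [321, 422]], [[395, 223], [369, 196]], [[282, 330], [336, 330]]] [[320.0, 62.0], [322.0, 512.0]]
0.05 [[[326, 216], [326, 431]], [[395, 221], [369, 194]], [[282, 330], [336, 330]]] [[326.0, 60.0], [326.0, 522.0]]
0.1 [[[333, 219], [331, 440]], [[394, 219], [368, 193]], [[281, 329], [336, 329]]] [[334.0, 57.0], [331.0, 533.0]]
wrist 0.94 [301.9, 50.7, 578.1, 418.0]
wrist [([304, 207, 37, 134, 3413], [322.4, 283.4]), ([306, 377, 30, 38, 1026], [320.9, 395.0])]
[ 2.10251864  0.77950012 -1.6265967 ] [0.44543966 0.10167093 0.10330662]
```

Emit:
play_rows:
  steps:
    - [[0,0,0,0,0,0,0.04],[0,0,0,0,0,0,0.04],[0,0,0,0,0,0,0.04],[0,0,-0.02,0,0,0,0.04],[0,0,-0.02,0,0,0,0.04],[0,0,0,0,0,0,0],[0,0,0,0,0,0,0],[0,0,0,0,0,0,0],[0,0,0,0,0,0,0],[0,0,0,0,0,0,0],[0,0,0,0,0,0,0]]

```text
time_s: 15.6
tool_pos: [0.4451, 0.1018, 0.1429]
tool_rot: [-180.0, 0.0, 90.4]
force: [0.9, -0.6, 0.6]
grip_width: 0.0029
grasp_force: 0.0
```

Emit:
play_rows:
  steps:
    - [[0,0,0.01,0,0,0,0],[0,0,0.008,0,0,0,0],[0,0,0.003,0,0,0,0],[0,0,0.003,0,0,0,0],[0,0,0,0,0,0,0]]

```text
time_s: 16.1
tool_pos: [0.4451, 0.1018, 0.1189]
tool_rot: [-180.0, 0.0, 90.4]
force: [-1.0, 0.2, 0.2]
grip_width: 0.0006
grasp_force: 0.0
```

Emit:
play_rows:
  steps:
    - [[0,0,0.0015,0,0,0,0],[0,0,0.0015,0,0,0,0],[0,0,0,0,0,0,0]]

```text
time_s: 16.4
tool_pos: [0.4457, 0.102, 0.1178]
tool_rot: [180.0, -0.0, 90.4]
force: [-3.2, -1.6, 8.9]
grip_width: 0.0006
grasp_force: 3.9
```

Emit:
play_rows:
  steps:
    - [[0,0,0.0015,0,0,0,0],[0,0,0.001,0,0,0,0],[0,0,0,0,0,0,0]]

```text
time_s: 16.7
tool_pos: [0.4458, 0.1021, 0.1174]
tool_rot: [180.0, -0.1, 90.4]
force: [-9.3, -2.8, 21.3]
grip_width: 0.0004
grasp_force: 10.7
```

Emit:
play_rows:
  steps:
    - [[0,0,-0.02,0,0,0,0],[0,0,-0.03,0,0,0,0],[0,0,-0.03,0,0,0,0],[0,0,-0.03,0,0,0,0],[0,0,-0.03,0,0,0,0],[0.04,0,0,0,0,0,0],[0.04,0,0,0,0,0,0],[0.04,0,0,0,0,0,0],[0.04,0,0,0,0,0,0],[0.04,0,0,0,0,0,0],[0,0,0,0,0,0,0]]

```text
time_s: 17.8
tool_pos: [0.4416, 0.3085, 0.2531]
tool_rot: [-179.9, -0.1, 90.9]
force: [0.4, 0.3, -1.0]
grip_width: 0.0007
grasp_force: 0.0
```

```bash
python3 ba.py|egrep -v 'wrist'
python3 - <<'E'
from h import *
t=cam('top');s=cam('scene')
im=np.hstack([cv2.resize(t['frame'][140:350,140:440],(400,300)),cv2.resize(s['frame'][150:300,280:440],(400,300))])[...,::-1]
cv2.imwrite('pics/w7.png',im);print(get_obs()['force'],get_obs()['tool_pos'])
E
```

```text
0 [[[322, 402], [322, 489]], [[395, 223], [369, 196]], [[282, 330], [336, 330]]] [[323.0, 348.0], [321.0, 531.0]]
0.05 [[[325, 406], [324, 493]], [[395, 221], [369, 194]], [[282, 330], [336, 330]]] [[325.0, 352.0], [323.0, 536.0]]
0.1 [[[327, 410], [326, 498]], [[394, 219], [368, 193]], [[281, 329], [336, 329]]] [[328.0, 355.0], [326.0, 542.0]]
0.2 [[[334, 418], [332, 508]], [[392, 217], [366, 190]], [[281, 326], [336, 326]]] [[335.0, 362.0], [332.0, 552.0]]
0.3 [[[342, 427], [340, 518]], [[390, 214], [363, 187]], [[281, 324], [336, 324]]] [[344.0, 369.0], [339.0, 563.0]]
scene 0.84 [334.2, 184.0, 410.8, 272.8]
top 0.88 [253.5, 267.2, 365.9, 334.0]
scene [([127, 39, 170, 67, 3771], [204.3, 70.6]), ([148, 53, 20, 19, 172], [157.7, 60.9]), ([224, 246, 59, 49, 1877], [252.7, 268.6])]
top [([349, 158, 21, 25, 42], [360.8, 167.9]), ([320, 167, 42, 44, 717], [339.6, 187.6]), ([330, 201, 37, 16, 56], [348.6, 212.1])]
[-0.49784483  0.935207   -0.69000454] [0.44440936 0.30075847 0.25421519]
```

View pics/w7.png

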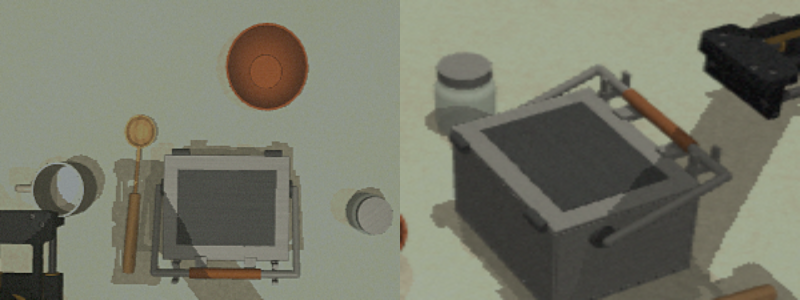

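```bash
python3 -c "
from cell import *
print(sign_off())"
```

```text
the job is handed in; nothing more can be done
None
```

The job is handed in, at about 18 s of the 51 s. The final pictures show the lid shut flat and the handle's bar down in both forks. I pressed it to the stop with about 21 N, then let go and moved the gripper clear. The mug, jar, spoon and bowl look undisturbed.

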